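# Clear the outline, then slide the loaded serving board onto it

## Robot

A 7-joint arm with a two-finger parallel gripper is mounted at the origin on the work surface. World frame = base frame: x ahead of the robot, y to its left, z up, the work surface at z = 0. Lengths are in m, angles in rad, forces in N, time in s.
With the tool pointing down it reaches from about 0.4 to 0.85 m from the base axis. Payload 10.4 kg.
Tool frame: the origin (TCP) lies midway between the tips of the shut fingers; the grasp point (between the pads) lies 19 mm behind it; z points along the fingers, x is the direction in which the jaws open and shut, and the axes are right-handed (so a half turn about z gives the same grasp; the last joint's range is limited). The gripper opens to 87 mm and grips with 3 to 60 N. Pads are 19 mm wide; open, the fingers measure 117 mm over their backs; the gripper's body (75 mm by 190 mm) begins 51 mm behind the grasp point.
Start: joints at [-1.185, 0.332, -0.065, 1.46, 0.022, 1.35, -0.088], TCP at [0.248, 0.574, 0.223] pointing down, gripper open.
Joint ranges: [-2.6, 2.6], [-0.5, 2.12], [-1.47, 1.34], [0.16, 2.42], [-1.27, 4.41], [0.06, 2.06], [-2.6, 2.6]. Speed limits (rad/s): [2.22, 2.22, 2.79, 2.79, 3.14, 3.14, 3.14].

## Interface

Orientations are given as a unit quaternion [x, y, z, w].
In Python, from bench import r gives the robot as it stands. The module is installed in compiled form; this text tells all that it offers.
- The arm moves only by the tool play_rows, never from a script. Its argument "commands" is a list of rows, each a list of 7 numbers: the shift along the world's x, y, z in cm, then the turn, a rotation vector about the world's x, y, z in rad, then the finger opening in cm, from 0 to 8.7. A call has 1 to 20 rows; each row shifts and turns the commanded pose from where the row before left it; what a row does not reach is not made up. A row lasts 1/8 s, in which the tool goes at most 62.5 mm and 10.7 degrees, less where a joint would pass 70% of its speed; a pose out of reach is approached as far as the arm can. A call is refused whole if a number of a shift passes 6.25 or a number of a turn 0.188, either way. A call with a gripper value outside its range is refused whole. The fingers move at their own pace and stop on an object; "grip_force" is the grip in N (left out, the last holds). Time passes only in rows, so rows that do not move let the fingers close. It gives the time, the measured TCP pose, the force and the opening at its end, in the units of the state.
- r.read_state(): the state, without advancing time (a new reading comes with each control period).
- r.camera(name): name is "scene" or "side" or "wrist"; returns a dict with "img" (384x512x3 uint8, red, green, blue), "K" (3x3 intrinsics, pixels), "camera_from_world" (4x4, takes a point from world to camera coordinates). Camera axes: x right, y down, z forward; pixel columns grow to the right and rows downward; lengths in m; the calibration is good to about 2 mm. The wrist camera is an equidistant fisheye: a pixel r from the principal point sees the ray r / f radians off the axis. A picture is of the moment at which its call begins. There is no depth.
- r.close_job(): hands the job in, once; it reports no verdict.
The state is a dict: "time": time; "joint_positions": joint angles; "joint_vel": joint speeds; "joint_torque": joint torques, N m; "ee_pos": TCP position; "eef_rot": TCP orientation; "ft_force": force on the tool from outside, world axes, zero at the start; "torque": the same for the moment, N m; "width": finger opening in m.
Only numpy, scipy, OpenCV 4.12 (cv2) and the standard library are available. Lean on these libraries where they do the work, as an engineer would, in place of code of your own. Each camera call takes 0.05 s, during which the arm holds its last target. There are 200 camera calls.

## Task

Two outlines are taped on the display counter: the serving board, with two loose shakers standing on it, lies in one, and a candlestick and a lidded pot stand in the other. First stand the candlestick and the pot upright on the low wooden riser at the back, then slide the board along the counter, without lifting or tipping it and with both shakers still standing on it, until it lies inside the other outline, square with it. Leave everything else where it is, including the bud vase that stands between the outlines and the box already on the riser.

Things in the scene. Friction and masses are not known exactly. Their poses are not given: they have to be found in the camera images.
- board: the loose brown wooden serving board, 120 (x) by 200 (y) mm and 16 mm thick, 0.35 to 0.7 kg, with two black bar handles on top, one near each short end. Origin: centre of the underside; z up. It is symmetric, so a half turn makes no difference; either end of it may lie towards either end of the outline
- handle_l (a point): middle of the bar of the handle at the board's +y end, 80 mm from the board's centre and 46 mm above its underside. The bar runs along the board's x, 90 mm long, 10 mm thick, with 25 mm free under it; posts of 10 mm at its ends
- handle_r (a point): the same for the handle at the board's -y end
- shaker_a: small turned light wood shaker, 36 mm across at the foot and 46 mm tall, standing loose on the middle of the board between the handles. Origin: centre of its foot
- shaker_b: a second shaker like shaker_a, also standing on the board
- mark_start: the taped black outline in which the board lies at the start, flat on the counter (nothing to bump into). Origin: its centre; long side along its y, inside 136 (x) by 216 (y) mm, tape 8 mm wide. It may be the left or the right one of the two, a little turned
- mark_goal: the other outline, of the same size and axes, occupied at the start by the candlestick and the pot: the board must end inside this one, its long side along the outline's long side
- candlestick: turned wood candlestick, 130 mm tall: round foot 60 mm across, slim stem 18 to 24 mm, solid cup 40 mm across from 105 to 130 mm height. Origin: centre of the foot's underside; z up
- pot: turned dark wood pot with its lid fixed on, 108 mm tall: foot 56 mm across, belly 76 mm across at 25 mm height, shoulder ending at 68 mm height, and above it an upright round finial 20 mm thick from 68 to 104 mm. Origin: centre of the foot's underside; z up
- riser: low fixed board of light wood at the back of the counter, 120 (x) by 280 (y) mm, 20 mm high; the candlestick and the pot are to stand on it. Origin: centre of its underside
- octbox: eight-sided wooden box with a small knob, 64 mm across and 75 mm tall, already standing somewhere on the riser; not to be moved. Origin: centre of its underside
- budvase: slim dark wood vase, 36 mm across and 110 mm tall, standing on the counter in the gap between the two outlines, nearer their far side; it can block the straight way of the board, which can pass on its robot side; not to be moved. Origin: centre of its underside
- bowl: wooden bowl, 110 mm across, 45 mm tall, to the left; not to be moved. Origin: centre of its underside
- mug: white mug, 80 mm across, 90 mm tall, to the right; not to be moved. Origin: centre of its underside
- trivet: flat round wooden trivet, 90 mm across and 16 mm thick, on the right near the end of the riser; not to be moved. Origin: centre of its underside
- pencup: dark wooden cup, 70 mm across, 85 mm tall, on the left near the end of the riser; not to be moved. Origin: centre of its underside
Not all that is in view belongs to the job. What is shaped like the pot but purple or turquoise is not meant.

How it is judged:
On the way, in this order (a step that is already met when the one before it is completed fails the run):
1. the candlestick and the pot stand upright on the riser, released (x of candlestick in the frame of riser between -0.04 and 0.04 m and y of candlestick in the frame of riser between -0.125 and 0.125 m and z of candlestick in the frame of riser between 0.016 and 0.026 m and angle between each of candlestick, pot's own z axis and vertical below 0.12 rad and x of pot in the frame of riser between -0.04 and 0.04 m and y of pot in the frame of riser between -0.125 and 0.125 m and z of pot in the frame of riser between 0.016 and 0.026 m and contact force between the fingers and candlestick below 0.1 N and contact force between the fingers and pot below 0.1 N), for 0.2 s.
2. the board lies inside the other outline with the shakers standing on it (x of board in the frame of mark_goal between -0.014 and 0.014 m and y of board in the frame of mark_goal between -0.014 and 0.014 m and angle between the y axis of board and the y axis of mark_goal, either way round below 0.12 rad and angle between each of shaker_a, shaker_b's own z axis and vertical below 0.2 rad and x of shaker_a in the frame of board between -0.058 and 0.058 m and y of shaker_a in the frame of board between -0.07 and 0.07 m and z of shaker_a in the frame of board between 0.012 and 0.022 m and x of shaker_b in the frame of board between -0.058 and 0.058 m and y of shaker_b in the frame of board between -0.07 and 0.07 m and z of shaker_b in the frame of board between 0.012 and 0.022 m), for 0.2 s.
At the end, for the whole second after the job is handed in: Candlestick and pot upright (0.12 rad) on the riser, centres 20 mm inside its front and back edges, 15 mm inside its ends; board flat, within 14 mm of the goal outline's centre along each outline axis and 0.12 rad; shakers upright (0.2 rad) on the board; bystanders unmoved; all at rest (all of step 2 and x of candlestick in the frame of riser between -0.04 and 0.04 m and y of candlestick in the frame of riser between -0.125 and 0.125 m and z of candlestick in the frame of riser between 0.016 and 0.026 m and angle between each of candlestick, pot's own z axis and vertical below 0.12 rad and x of pot in the frame of riser between -0.04 and 0.04 m and y of pot in the frame of riser between -0.125 and 0.125 m and z of pot in the frame of riser between 0.016 and 0.026 m and height (world z) of board below 0.004 m and linear speed of each of board, candlestick, pot, shaker_a, shaker_b below 0.02 m/s); the robot touches nothing.
It fails at once if the board is lifted more than 8 mm or tipped more than 0.08 rad (height (world z) of board above 0.008 m or angle between board's own z axis and vertical above 0.08 rad).
It fails at once if a shaker is tipped more than 0.5 rad (angle between any of shaker_a, shaker_b's own z axis and vertical above 0.5 rad).
It fails at once if the candlestick or the pot is knocked over (tipped more than 0.8 rad) (angle between any of candlestick, pot's own z axis and vertical above 0.8 rad).
It fails at once if a bystander (eight-sided box, bud vase, bowl, mug, trivet, wooden cup) is moved more than 20 mm or tipped more than 0.5 rad (distance of any of octbox, budvase, bowl, mug, trivet, pencup from where it was at the start of the episode above 0.02 m or angle between any of octbox, budvase, bowl, mug, trivet, pencup's own z axis and vertical above 0.5 rad).
It also fails if it takes over 72 s, if anything falls off the work surface, if the arm or the gripper's body presses on something with over 40 N, if the wrist force passes 120 N, or if a joint passes its speed limit or range.

## Working session

There is one attempt and no reset: what is moved stays moved. The work goes in short steps, Python scripts to look and compute and a tool call to move; the robot and the scene stay as the last step left them, time stands still between calls to the robot, and variables do not carry over. Pictures are saved under pics/ and viewed, about 8 in all and at most 12, crops included, and the job is handed in when it is done.

Besides the shell and the picture viewer there is one more tool, called as name(argument=value, ...), one argument or row to a line, values as JSON. play_rows: Moves the arm, as the interface text tells. Its arguments: {"type":"object","properties":{"commands":{"type":"array","items":{"type":"array","items":{"type":"number"}}},"grip_force":{"type":"number"}},"required":["commands"]}

```bash
mkdir -p pics; cat > h.py <<'E'
import numpy as np, cv2
from bench import r
def snap(n,f):
    c=r.camera(n); cv2.imwrite('pics/'+f+'.png',c['img'][:,:,::-1]); np.savez('pics/'+f+'.npz',K=c['K'],T=c['camera_from_world']); return c
def load(f):
    d=np.load('pics/'+f+'.npz'); return d['K'],d['T']
def ray(f,u,v,fish=False):
    K,T=load(f); a=(u-K[0,2])/K[0,0]; b=(v-K[1,2])/K[1,1]
    if fish:
        t=np.hypot(a,b); d=np.array([a/t*np.sin(t),b/t*np.sin(t),np.cos(t)]) if t>1e-9 else np.array([0,0,1.])
    else: d=np.array([a,b,1.])
    R=T[:3,:3]; return -R.T@T[:3,3], R.T@d
def at(f,u,v,z,fish=False):
    o,d=ray(f,u,v,fish); return (o+d*(z-o[2])/d[2]).round(4)
def proj(f,p,fish=False):
    K,T=load(f); q=T[:3,:3]@np.asarray(p,float)+T[:3,3]
    if fish:
        s=np.hypot(q[0],q[1]); t=np.arctan2(s,q[2]); x,y=(q[0]/s*t,q[1]/s*t) if s>1e-9 else (0,0)
    else: x,y=q[0]/q[2],q[1]/q[2]
    return np.array([K[0,0]*x+K[0,2],K[1,1]*y+K[1,2]]).round(1)
E
python3 - <<'E'
from h import *
a=snap('scene','s0');b=snap('side','d0');snap('wrist','w0')
im=np.hstack([cv2.resize(cv2.imread(f'pics/{n}.png'),(800,600)) for n in ['s0']]);cv2.imwrite('pics/s0b.png',im)
cv2.imwrite('pics/d0b.png',cv2.resize(cv2.imread('pics/d0.png'),(800,600)))
for f in('s0','d0','w0'):print(load(f)[0].round(1).tolist(),ray(f,256,192)[0].round(3),ray(f,256,192)[1].round(2))
s=r.read_state();print(s)
E
```

```text
[[440.0, 0.0, 267.1], [0.0, 440.0, 191.5], [0.0, 0.0, 1.0]] [1.389 0.729 0.781] [-0.65 -0.56 -0.52]
[[481.8, 0.0, 255.7], [0.0, 481.8, 190.5], [0.0, 0.0, 1.0]] [ 0.078 -1.146  1.016] [ 0.26  0.75 -0.61]
[[297.3, 0.0, 257.0], [0.0, 297.3, 192.7], [0.0, 0.0, 1.0]] [0.174 0.605 0.383] [ 0.26 -0.12 -0.96]
{'time': 0.15, 'joint_positions': array([-1.18458788,  0.33274086, -0.06471609,  1.46072763,  0.02160862,
        1.34992425, -0.08849248]), 'joint_vel': array([ 1.35430777e-03, -2.78731413e-03,  5.75381640e-05, -3.31793997e-03,
       -8.66271432e-04, -1.46963990e-03, -1.87092157e-04]), 'joint_torque': array([ 5.03889453e-06, -6.23629904e+01,  2.41213135e-02, -3.90146792e+01,
       -6.13940042e-02,  3.71346425e-02,  6.87568854e-05]), 'ee_pos': array([0.24832512, 0.57322944, 0.22193783]), 'eef_rot': array([ 8.35906127e-01,  5.48872155e-01, -4.47145103e-04,  3.23935232e-04]), 'ft_force': array([0.09490638, 0.81493707, 0.03017352]), 'torque': array([-0.01663821, -0.02571967,  0.08371845]), 'width': 0.08741689420177158}
```

View pics/s0b.png

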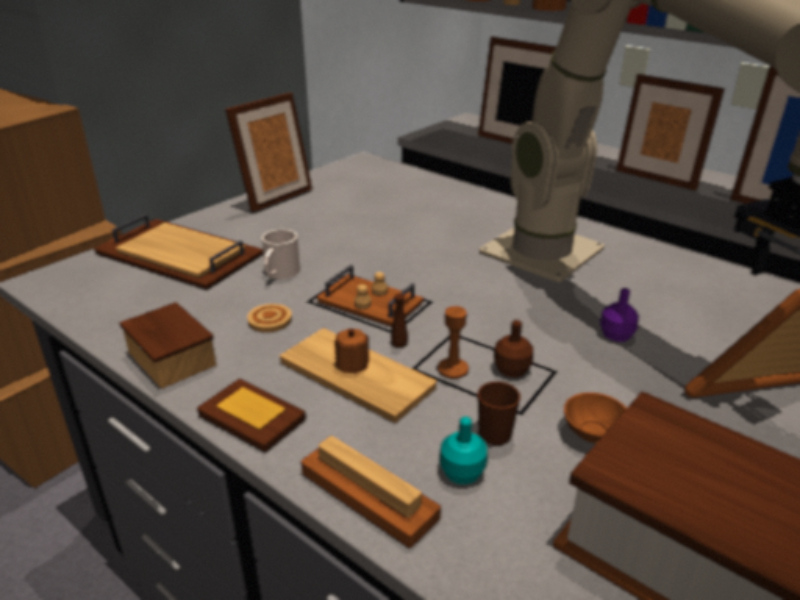

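View pics/d0b.png

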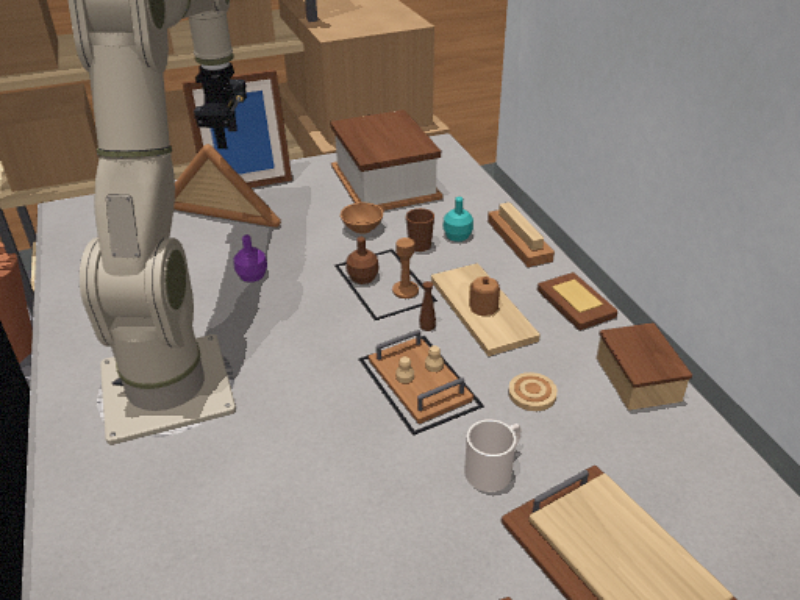

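The side view shows the board in the right-hand outline (board at 420,375). The pot (362,265) and candlestick (405,270) stand in the left outline. Things that could be mistaken for them are the purple vase (250,262), the turquoise vase (458,222), the dark bud vase (428,308), and the large tray at (600,540), which looks like the board. I choose the brown pot with the finial at (362,265). Close crops come next.

```bash
python3 - <<'E'
from h import *
a=cv2.imread('pics/d0.png')[125:285,205:365];cv2.imwrite('pics/d0c.png',cv2.resize(a,(600,600),interpolation=cv2.INTER_CUBIC))
a=cv2.imread('pics/s0.png')[165:285,175:365];cv2.imwrite('pics/s0c.png',cv2.resize(a,(798,504),interpolation=cv2.INTER_CUBIC))
E
```

```text
(no output)
```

View pics/d0c.png

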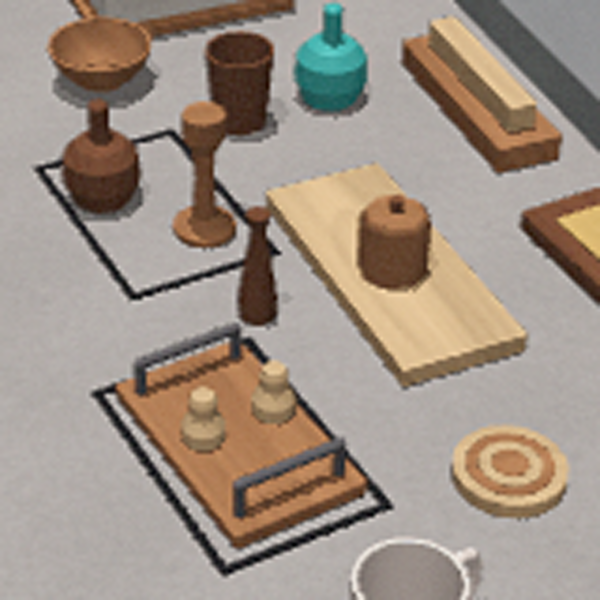

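View pics/s0c.png

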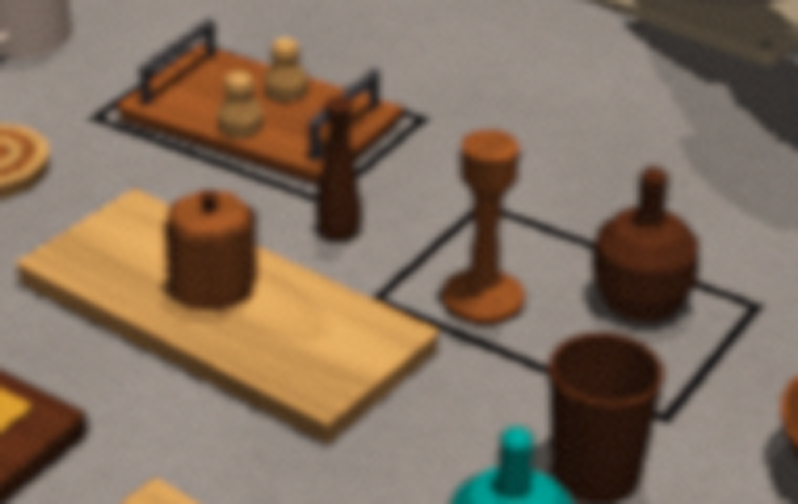

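The crops confirm the choice. In the side crop, the candlestick foot is at (205,227), the pot foot near (102,195), the budvase base at (257,312), and the octbox at (393,270) on the riser. Next I turn these pixels into positions.

```bash
python3 - <<'E'
from h import *
D=lambda x,y,z:at('d0',205+x*160/600,125+y*160/600,z)
S=lambda x,y,z:at('s0',175+x/4.2,165+y/4.2,z)
print('goal outer corners D',*[D(x,y,0)[:2] for x,y in[(37,168),(174,130),(282,252),(135,299)]])
print('goal S',*[S(x,y,0)[:2] for x,y in[(762,306),(668,420),(375,296),(485,205)]])
print('start D',*[D(x,y,0)[:2] for x,y in[(93,392),(250,336),(393,507),(225,575)]])
print('start S',*[S(x,y,0)[:2] for x,y in[(428,119),(92,117)]])
print('candle cup',D(205,114,.13),S(490,143,.13),'foot',D(205,224,.008),S(483,293,.008))
print('pot finial top',D(98,106,.104),S(653,173,.104))
print('vase top',D(258,215,.11),S(341,102,.11))
print('vase base',D(257,308,.0),S(338,225,.0))
print('riser D',*[D(x,y,.02)[:2] for x,y in[(266,195),(378,163),(526,338),(405,374)]])
print('riser S',*[S(x,y,.02)[:2] for x,y in[(437,336),(327,430),(18,262),(138,190)]])
print('oct knob',D(397,203,.095),S(209,200,.095))
print('handles: ends D',*[D(x,y,.046) [:2]for x,y in[(140,361),(236,329),(239,487),(340,443)]])
print('handles: ends S',*[S(x,y,.046) [:2]for x,y in[(375,80),(315,124),(211,29),(147,72)]])
print('shakers',D(203,393,.062),D(274,368,.062),S(286,44,.062),S(240,78,.062))
print('pencup',D(240,45,.085),S(605,358,.085),'bowl',D(100,42,.045),'trivet',D(510,465,.016),'mug',D(413,575,.09))
E
```

```text
goal outer corners D [0.4208 0.2771] [0.5689 0.292 ] [0.5944 0.0665] [0.4461 0.0496]
goal S [0.4193 0.2818] [0.5649 0.2961] [0.5853 0.0686] [0.4443 0.0591]
start D [ 0.3739 -0.0549] [ 0.5233 -0.0341] [ 0.5522 -0.2643] [ 0.4051 -0.2841]
start S [ 0.3747 -0.0508] [ 0.5492 -0.2593]
candle cup [0.5405 0.1222 0.13  ] [0.5407 0.1292 0.13  ] foot [0.5394 0.1221 0.008 ] [0.5423 0.1304 0.008 ]
pot finial top [0.4663 0.2075 0.104 ] [0.4659 0.2113 0.104 ]
vase top [ 0.5389 -0.0103  0.11  ] [ 0.5395 -0.002   0.11  ]
vase base [ 0.543  -0.0007  0.    ] [ 0.5361 -0.008   0.    ]
riser D [0.6034 0.1293] [0.7235 0.1397] [ 0.7321 -0.1412] [ 0.6167 -0.1467]
riser S [0.6131 0.1449] [0.7307 0.1508] [ 0.737  -0.1295] [ 0.6196 -0.1315]
oct knob [ 0.665 -0.018  0.095] [ 0.6733 -0.0024  0.095 ]
handles: ends D [ 0.4078 -0.082 ] [ 0.4955 -0.0719] [ 0.4314 -0.2446] [ 0.5215 -0.2277]
handles: ends S [ 0.4154 -0.0734] [ 0.4959 -0.0655] [ 0.4393 -0.2299] [ 0.5235 -0.2188]
shakers [ 0.4364 -0.1532  0.062 ] [ 0.4996 -0.1454  0.062 ] [ 0.4389 -0.1463  0.062 ] [ 0.5021 -0.1371  0.062 ]
pencup [0.6394 0.2908 0.085 ] [0.631  0.2844 0.085 ] bowl [0.5302 0.4104 0.045 ] trivet [ 0.6496 -0.269   0.016 ] mug [ 0.4958 -0.4053  0.09  ]
```

play_rows(
  commands=[
    [1.8,-2.8,0,0,0,-0.07,8.7],
    [1.8,-2.8,0,0,0,-0.07,8.7],
    [1.8,-2.8,0,0,0,-0.07,8.7],
    [1.8,-2.8,0,0,0,-0.07,8.7],
    [1.8,-2.8,0,0,0,-0.07,8.7],
    [1.8,-2.8,0,0,0,-0.07,8.7],
    [1.8,-2.8,0,0,0,-0.07,8.7],
    [1.8,-2.8,0,0,0,-0.07,8.7],
    [1.8,-2.8,0,0,0,-0.07,8.7],
    [1.8,-2.8,0,0,0,-0.07,8.7],
    [1.8,-2.8,0,0,0,-0.07,8.7],
    [1.8,-2.8,0,0,0,-0.07,8.7],
    [1.8,-2.8,0,0,0,-0.07,8.7],
    [1.8,-2.8,0,0,0,-0.07,8.7],
    [1.8,-2.8,0,0,0,-0.07,8.7],
    [1.8,-2.6,0,0,0,-0.07,8.7],
    [0,0,0,0,0,0,8.7],
    [0,0,0,0,0,0,8.7],
  ],
)

```text
time: 2.4
ee_pos: [0.5365, 0.1278, 0.2224]
eef_rot: [1.0, 0.021, -0.0, -0.0]
ft_force: [0.1, 0.5, -0.8]
width: 0.0869
```

```bash
python3 - <<'E'
from h import *
snap('wrist','w1');a=cv2.imread('pics/w1.png');cv2.imwrite('pics/w1b.png',cv2.resize(a,(800,600),interpolation=cv2.INTER_CUBIC))
s=r.read_state();print(s['ee_pos'],s['eef_rot'],s['joint_positions'].round(2),proj('w1',[.5405,.126,.13],1)*800/512)
E
```

```text
[0.53625398 0.12827673 0.22236048] [ 9.99768228e-01  2.15273247e-02 -2.22998503e-04 -1.20293401e-04] [-0.66  0.17  0.39  1.68 -0.07  1.31 -0.22] [410.625   309.21875]
```

View pics/w1b.png

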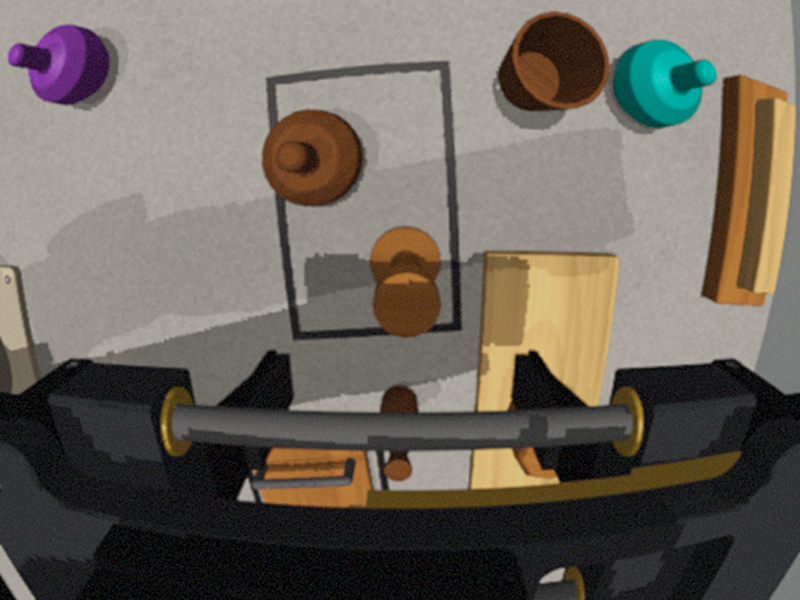

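The wrist view shows the cup top at (407,304), the foot at (405,258) and the pot finial at (295,156). The outer corners of the goal outline are at (267,77), (449,63), (461,330) and (293,340).

```bash
python3 - <<'E'
from h import *
W=lambda x,y,z:at('w1',x*.64,y*.64,z,1)
print('cup',W(407,304,.13),'foot',W(405,260,.008),'fin',W(294,156,.104),'belly',W(312,158,.025))
c=np.array([W(x,y,0)[:2] for x,y in[(267,77),(449,63),(461,330),(293,340)]]);print(c,c.mean(0))
print('riser',W(485,252,.02),W(617,256,.02))
print('pencup',W(560,58,.085))
E
```

```text
cup [0.5383 0.1291 0.13  ] foot [0.5379 0.1292 0.008 ] fin [0.4668 0.2115 0.104 ] belly [0.4627 0.211  0.025 ]
[[0.4168 0.2812]
 [0.5668 0.2949]
 [0.5904 0.0667]
 [0.44   0.0504]] [0.5035 0.1733]
riser [0.6018 0.1414 0.02  ] [0.7195 0.1455 0.02  ]
pencup [0.6325 0.2878 0.085 ]
```

play_rows(
  commands=[
    [0.3,0.1,-3,0,0,0,8.7],
    [0,0,-4,0,0,0,8.7],
    [0,0,-3.5,0,0,0,8.7],
    [0,0,-1.8,0,0,0,8.7],
    [0,0,0,0,0,0,8.7],
    [0,0,0,0,0,0,2],
    [0,0,0,0,0,0,2],
    [0,0,0,0,0,0,2],
    [0,0,0,0,0,0,2],
    [0,0,0,0,0,0,2],
  ],
  grip_force=30,
)

```text
time: 3.7
ee_pos: [0.5395, 0.1285, 0.0997]
eef_rot: [1.0, 0.021, 0.0, -0.0]
ft_force: [0.3, 0.7, -0.1]
width: 0.0448
```

play_rows(
  commands=[
    [0,0,0,0,0,0,2],
    [0,0,0,0,0,0,2],
    [0,0,1,0,0,0,2],
    [0,0,2,0,0,0,2],
    [0,0,3,0,0,0,2],
    [0,0,3,0,0,0,2],
    [0,0,3,0,0,0,2],
    [0,0,1.5,0,0,0,2],
    [0,0,0,0,0,0,2],
  ],
)

```text
time: 4.82
ee_pos: [0.5398, 0.1286, 0.2352]
eef_rot: [1.0, 0.021, 0.001, -0.0]
ft_force: [-0.1, 0.5, -1.6]
width: 0.0392
```

play_rows(
  commands=[
    [0.5,-0.9,0,0,0,0,2],
    [1.1,-1.9,0,0,0,0,2],
    [1.1,-1.9,0,0,0,0,2],
    [1.1,-1.9,0,0,0,0,2],
    [1.1,-1.9,0,0,0,0,2],
    [1.1,-1.9,0,0,0,0,2],
    [1.1,-1.9,0,0,0,0,2],
    [1.1,-1.9,0,0,0,0,2],
    [1.1,-1.9,0,0,0,0,2],
    [1.1,-1.9,0,0,0,0,2],
    [1.1,-1.9,0,0,0,0,2],
    [1.1,-1.9,0,0,0,0,2],
    [0.6,-0.9,0,0,0,0,2],
    [0,0,0,0,0,0,2],
    [0,0,-2,0,0,0,2],
    [0,0,-3,0,0,0,2],
    [0,0,-3,0,0,0,2],
    [0,0,-2,0,0,0,2],
    [0,0,0,0,0,0,2],
  ],
)

```text
time: 7.2
ee_pos: [0.6706, -0.0976, 0.1332]
eef_rot: [1.0, 0.021, -0.001, -0.0]
ft_force: [-0.8, 0.5, -1.9]
width: 0.0392
```

```bash
python3 - <<'E'
from h import *
snap('side','d1');snap('scene','s1')
a=cv2.imread('pics/d1.png')[125:285,205:365];b=cv2.imread('pics/s1.png')[165:285,175:335]
cv2.imwrite('pics/c1.png',np.hstack([cv2.resize(a,(400,400)),cv2.resize(b,(400,300)).repeat(1,0) if 0 else cv2.copyMakeBorder(cv2.resize(b,(400,300)),0,100,0,0,cv2.BORDER_CONSTANT)]))
print(r.read_state()['ee_pos'])
E
```

```text
[ 0.67190509 -0.09835694  0.13559835]
```

View pics/c1.png

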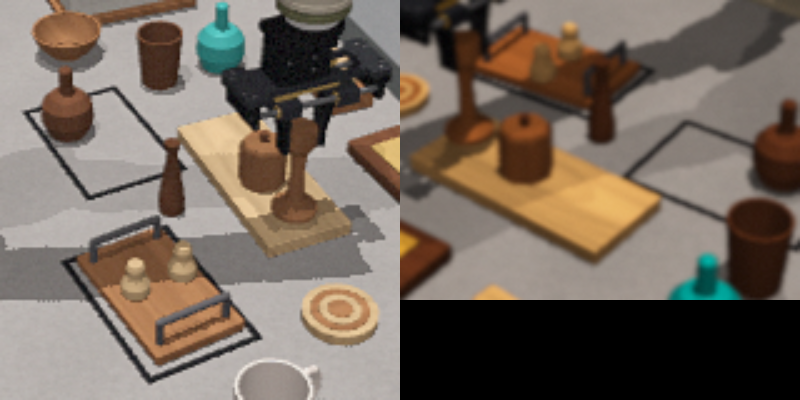

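The candlestick hangs over the riser's right part at crop position (293,215), upright and clear of the octbox. I'll lower it and release.

play_rows(
  commands=[
    [0,0,-1,0,0,0,2],
    [0,0,-0.4,0,0,0,2],
    [0,0,-0.1,0,0,0,2],
    [0,0,0,0,0,0,2],
    [0,0,0,0,0,0,5],
    [0,0,0,0,0,0,7],
    [0,0,0,0,0,0,8.7],
    [0,0,0,0,0,0,8.7],
    [0,0,0,0,0,0,8.7],
    [0,0,1,0,0,0,8.7],
    [0,0,3,0,0,0,8.7],
    [0,0,4,0,0,0,8.7],
    [0,0,2,0,0,0,8.7],
  ],
)

```text
time: 8.93
ee_pos: [0.6722, -0.0988, 0.2226]
eef_rot: [1.0, 0.021, 0.002, 0.0]
ft_force: [0.5, 0.2, -0.4]
width: 0.0869
```

play_rows(
  commands=[
    [-0.7,1,0,0,0,0,8.7],
    [-1.4,2.1,0,0,0,0,8.7],
    [-1.4,2.1,0,0,0,0,8.7],
    [-1.4,2.1,0,0,0,0,8.7],
    [-1.4,2.1,0,0,0,0,8.7],
    [-1.4,2.1,0,0,0,0,8.7],
    [-1.4,2.1,0,0,0,0,8.7],
    [-1.4,2.1,0,0,0,0,8.7],
    [-1.4,2.1,0,0,0,0,8.7],
    [-1.4,2.1,0,0,0,0,8.7],
    [-1.4,2.1,0,0,0,0,8.7],
    [-1.4,2.1,0,0,0,0,8.7],
    [-1.4,2.1,0,0,0,0,8.7],
    [-1.4,2.1,0,0,0,0,8.7],
    [-1.4,2.1,0,0,0,0,8.7],
    [-0.3,0.6,0,0,0,0,8.7],
    [0,0,0,0,0,0,8.7],
    [0,0,0,0,0,0,8.7],
  ],
)

```text
time: 11.18
ee_pos: [0.4658, 0.2105, 0.2192]
eef_rot: [1.0, 0.02, -0.0, 0.0]
ft_force: [-0.6, -0.1, -0.6]
width: 0.0869
```

```bash
python3 - <<'E'
from h import *
snap('wrist','w2');a=cv2.imread('pics/w2.png');cv2.imwrite('pics/w2b.png',cv2.resize(a,(800,600),interpolation=cv2.INTER_CUBIC))
s=r.read_state();print(s['ee_pos'],proj('w2',[.4665,.211,.104],1)/.64)
E
```

```text
[0.4658542  0.21054834 0.21935356] [404.6875 294.0625]
```

View pics/w2b.png

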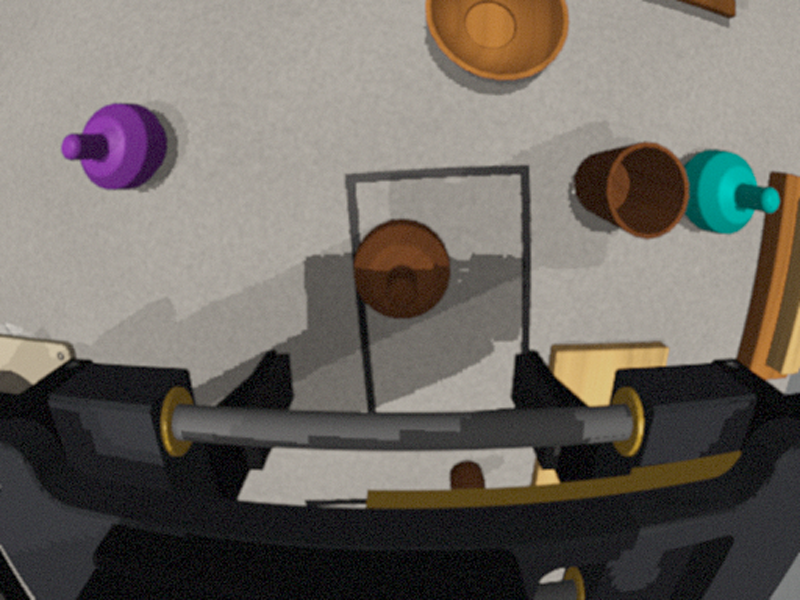

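The finial is at about (402,285), and the predicted position was (405,294). That's within a few mm, so I'll grasp.

play_rows(
  commands=[
    [0,0.2,-3,0,0,0,8.7],
    [0,0,-4,0,0,0,8.7],
    [0,0,-4,0,0,0,8.7],
    [0,0,-2.5,0,0,0,8.7],
    [0,0,-0.9,0,0,0,7],
    [0,0,0,0,0,0,1],
    [0,0,0,0,0,0,1],
    [0,0,0,0,0,0,1],
    [0,0,0,0,0,0,1],
    [0,0,0,0,0,0,1],
    [0,0,0,0,0,0,1],
    [0,0,0,0,0,0,1],
    [0,0,0,0,0,0,1],
    [0,0,0,0,0,0,1],
    [0,0,0,0,0,0,1],
  ],
)

```text
time: 13.1
ee_pos: [0.4655, 0.2135, 0.0756]
eef_rot: [1.0, 0.021, 0.0, -0.0]
ft_force: [0.7, -0.2, 0.1]
width: 0.0197
```

```bash
python3 - <<'E'
from h import *
W=lambda x,y,z:at('w2',x*.64,y*.64,z,1)
print(W(347,176,0),W(528,167,0),'riser',W(551,346,.02),W(667,344,.02),'pencup',W(646,190,.085))
E
```

```text
[0.4173 0.2793 0.    ] [0.5659 0.295  0.    ] riser [0.5973 0.1453 0.02  ] [0.7184 0.1486 0.02  ] pencup [0.6312 0.288  0.085 ]
```

play_rows(
  commands=[
    [0,0,1,0,0,0,1],
    [0,0,2.5,0,0,0,1],
    [0,0,3,0,0,0,1],
    [0,0,2.5,0,0,0,1],
    [1,-0.6,0,0,0,0,1],
    [2,-1.3,0,0,0,0,1],
    [2,-1.3,0,0,0,0,1],
    [2,-1.3,0,0,0,0,1],
    [2,-1.3,0,0,0,0,1],
    [2,-1.3,0,0,0,0,1],
    [2,-1.3,0,0,0,0,1],
    [2,-1.3,0,0,0,0,1],
    [2,-1.3,0,0,0,0,1],
    [2,-1.3,0,0,0,0,1],
    [1,-0.6,0,0,0,0,1],
    [0,0,-1.5,0,0,0,1],
    [0,0,-2.5,0,0,0,1],
    [0,0,-1.5,0,0,0,1],
    [0,0,0,0,0,0,1],
  ],
)

```text
time: 15.48
ee_pos: [0.6641, 0.085, 0.1088]
eef_rot: [1.0, 0.021, -0.001, 0.0]
ft_force: [-0.2, 0.7, -2.8]
width: 0.0199
```

```bash
python3 - <<'E'
from h import *
snap('side','d2');snap('scene','s2')
a=cv2.imread('pics/d2.png')[125:285,205:365];b=cv2.imread('pics/s2.png')[165:285,175:335]
cv2.imwrite('pics/c2.png',np.hstack([cv2.resize(a,(400,400)),cv2.copyMakeBorder(cv2.resize(b,(400,300)),0,100,0,0,cv2.BORDER_CONSTANT)]))
print(r.read_state()['ee_pos'])
E
```

```text
[0.66556612 0.08479528 0.11110648]
```

View pics/c2.png

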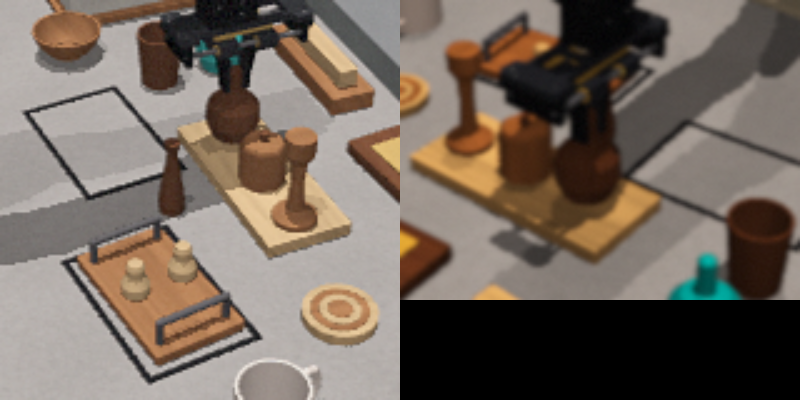

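The pot hangs over the riser's left part, clear of the octbox. The candlestick stands upright on the right part. I'll lower the pot and release it.

play_rows(
  commands=[
    [0,0,-1,0,0,0,1],
    [0,0,-0.4,0,0,0,1],
    [0,0,-0.05,0,0,0,1],
    [0,0,0,0,0,0,1],
    [0,0,0,0,0,0,4],
    [0,0,0,0,0,0,6],
    [0,0,0,0,0,0,7],
    [0,0,0,0,0,0,7],
    [0,0,0,0,0,0,7],
    [0,0,1,0,0,0,7],
    [0,0,3,0,0,0,7],
    [0,0,4,0,0,0,7],
    [0,0,4,0,0,0,7],
    [0,0,1,0,0,0,7],
  ],
)

```text
time: 17.32
ee_pos: [0.6667, 0.0844, 0.2301]
eef_rot: [1.0, 0.021, 0.003, -0.001]
ft_force: [-0.1, 0.3, -0.3]
width: 0.07
```

play_rows(
  commands=[
    [-1.5,-1.1,0,0,0,-0.1,7],
    [-1.5,-1.1,0,0,0,-0.1,7],
    [-1.5,-1.1,0,0,0,-0.1,7],
    [-1.5,-1.1,0,0,0,-0.1,7],
    [-1.5,-1.1,0,0,0,-0.1,7],
    [-1.5,-1.1,0,0,0,-0.1,7],
    [-1.5,-1.1,0,0,0,-0.1,7],
    [-1.5,-1.1,0,0,0,-0.1,7],
    [-1.5,-1.1,0,0,0,-0.1,7],
    [-1.5,-1.1,0,0,0,-0.1,7],
    [-1.5,-1.1,0,0,0,-0.1,7],
    [-1.5,-1.1,0,0,0,-0.1,7],
    [-1.5,-1.1,0,0,0,-0.1,7],
    [-1.5,-1.1,0,0,0,-0.1,7],
    [0,0,0,0,0,-0.06,7],
    [0,0,0,0,0,0,7],
    [0,0,0,0,0,0,7],
  ],
)

```text
time: 19.45
ee_pos: [0.4554, -0.0694, 0.226]
eef_rot: [0.76, -0.65, -0.0, 0.0]
ft_force: [0.1, 0.1, 0.4]
width: 0.0699
```

```bash
python3 - <<'E'
from h import *
snap('wrist','w3');a=cv2.imread('pics/w3.png');cv2.imwrite('pics/w3b.png',cv2.resize(a,(800,600),interpolation=cv2.INTER_CUBIC))
s=r.read_state();print(s['ee_pos'],s['eef_rot'],s['joint_positions'].round(2),proj('w3',[.454,-.072,.051],1)/.64)
E
```

```text
[ 0.45544877 -0.06934184  0.22597751] [ 7.59465988e-01 -6.50546992e-01 -3.56779290e-06  1.56176449e-04] [-0.6  -0.08  0.62  1.9   0.05  1.31 -1.4 ] [405.      273.28125]
```

View pics/w3b.png

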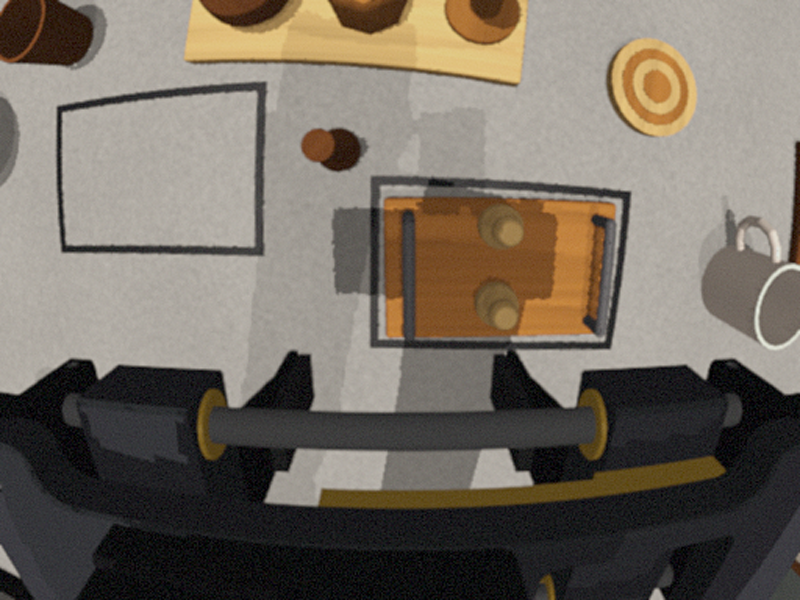

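The wrist view shows both outlines, and the board aligned with the tool. The left handle bar runs (408,212)–(409,338), the right bar (610,222)–(601,332), and the goal outline has outer corners (57,106), (266,83), (263,254) and (62,250).

```bash
python3 - <<'E'
from h import *
W=lambda x,y,z:at('w3',x*.64,y*.64,z,1)
for n,L,z in[('hl',[(408,212),(409,338)],.051),('hr',[(608,222),(602,332)],.051),('goal',[(57,106),(266,83),(263,254),(62,250)],0),('board',[(384,198),(614,204),(604,337),(387,335)],.016),('vase top',[(317,145)],.11),('vase',[(340,150)],0.02),('shk',[(507,232),(503,315)],.062)]:
    c=np.array([W(x,y,z)[:2] for x,y in L]);print(n,c.tolist(),c.mean(0).round(4))
E
```

```text
hl [[0.4996, -0.0671], [0.4036, -0.0831]] [ 0.4516 -0.0751]
hr [[0.5203, -0.2214], [0.4313, -0.2408]] [ 0.4758 -0.2311]
goal [[0.5654, 0.2957], [0.5886, 0.0665], [0.441, 0.0509], [0.4178, 0.2792]] [0.5032 0.1731]
board [[0.5044, -0.0475], [0.5354, -0.2407], [0.4162, -0.2635], [0.3899, -0.0668]] [ 0.4615 -0.1546]
vase top [[0.5378, -0.0056]] [ 0.5378 -0.0056]
vase [[0.5376, -0.0078]] [ 0.5376 -0.0078]
shk [[0.4984, -0.1391], [0.4365, -0.1493]] [ 0.4674 -0.1442]
```

play_rows(
  commands=[
    [-0.3,-0.6,-3,0,0,0,6],
    [0,0,-4,0,0,0,6],
    [0,0,-4,0,0,0,6],
    [0,0,-4,0,0,0,6],
    [0,0,-3,0,0,0,6],
    [0,0,-1.5,0,0,0,6],
    [0,0,0,0,0,0,6],
    [0,0,0,0,0,0,6],
  ],
  grip_force=10,
)

```text
time: 20.5
ee_pos: [0.4533, -0.0755, 0.0321]
eef_rot: [0.759, -0.651, 0.001, -0.001]
ft_force: [0.1, 0.3, -0.0]
width: 0.06
```

play_rows(
  commands=[
    [-0.1,0,-0.3,0,0,0,4],
    [0,0,0,0,0,0,2.5],
    [0,0,0,0,0,0,1.8],
    [0,0,0,0,0,0,1.4],
    [0,0,0,0,0,0,1.1],
    [0,0,0,0,0,0,0.8],
    [0,0,0,0,0,0,0.5],
    [0,0,0,0,0,0,0.5],
  ],
)

```text
time: 21.5
ee_pos: [0.4514, -0.0754, 0.0281]
eef_rot: [0.759, -0.651, 0.0, 0.0]
ft_force: [0.2, 0.8, -0.2]
width: 0.0093
```

play_rows(
  commands=[
    [0,0,0,0,0,0,0.5],
    [-0.2,0,0,0,0,-0.005,0.5],
    [-0.4,0,0,0,0,-0.008,0.5],
    [-0.6,0,0,0,0,-0.01,0.5],
    [-0.6,0,0,0,0,-0.01,0.5],
    [-0.6,0,0,0,0,-0.01,0.5],
    [-0.4,0,0,0,0,-0.006,0.5],
    [-0.2,0,0,0,0,-0.004,0.5],
    [0,0,0,0,0,0,0.5],
  ],
  grip_force=50,
)

```text
time: 22.62
ee_pos: [0.4211, -0.0754, 0.0281]
eef_rot: [0.741, -0.671, -0.0, 0.0]
ft_force: [-0.3, -0.5, -0.2]
width: 0.0087
```

```bash
python3 - <<'E'
from h import *
snap('wrist','w4');snap('side','d4')
a=cv2.imread('pics/w4.png')[100:300];b=cv2.imread('pics/d4.png')[125:285,205:365]
cv2.imwrite('pics/c4.png',np.hstack([cv2.resize(a,(512,200)),cv2.resize(b,(288,288))[:200]]) if 0 else np.hstack([cv2.copyMakeBorder(cv2.imread('pics/w4.png'),0,0,0,0,0),cv2.copyMakeBorder(cv2.resize(b,(288,288)),0,96,0,0,0)]))
print(r.read_state()['ee_pos'],r.read_state()['eef_rot'],r.read_state()['joint_positions'].round(2))
E
```

```text
[ 0.4211753  -0.07541761  0.02807823] [ 7.41491694e-01 -6.70961954e-01 -2.95677895e-04  1.92543304e-04] [-0.56  0.14  0.67  2.19 -0.11  0.85 -1.29]
```

View pics/c4.png

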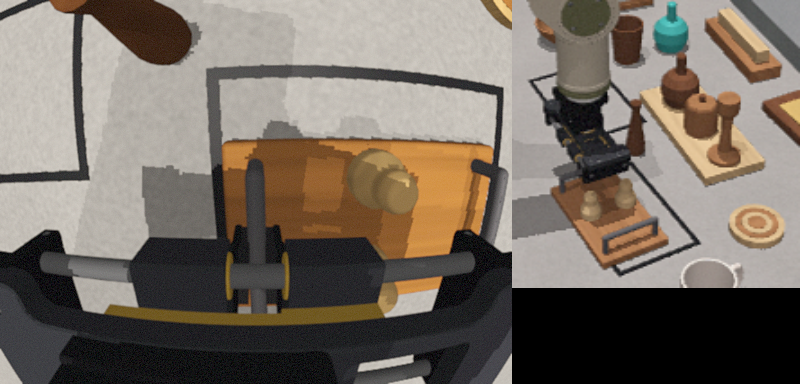

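The board follows squarely, with the bar vertical in the wrist view and both shakers standing. I'll slide it along +y past the vase.

play_rows(
  commands=[
    [0,0.2,0,0,0,0,0.5],
    [0,0.4,0,0,0,0,0.5],
    [0,0.6,0,0,0,0,0.5],
    [0,0.8,0,0,0,0,0.5],
    [0,1,0,0,0,0,0.5],
    [0,1,0,0,0,0,0.5],
    [0,1,0,0,0,0,0.5],
    [0,1,0,0,0,0,0.5],
    [0,1,0,0,0,0,0.5],
    [0,1,0,0,0,0,0.5],
    [0,1,0,0,0,0,0.5],
    [0,1,0,0,0,0,0.5],
    [0,1,0,0,0,0,0.5],
    [0,1,0,0,0,0,0.5],
    [0,1,0,0,0,0,0.5],
    [0,1,0,0,0,0,0.5],
    [0,0.8,0,0,0,0,0.5],
    [0,0.6,0,0,0,0,0.5],
    [0,0.4,0,0,0,0,0.5],
    [0,0.2,0,0,0,0,0.5],
  ],
)

```text
time: 25.22
ee_pos: [0.4214, 0.0846, 0.028]
eef_rot: [0.741, -0.671, 0.0, 0.0]
ft_force: [0.4, -4.6, 0.2]
width: 0.0085
```

play_rows(
  commands=[
    [0,0.2,0,0,0,0,0.5],
    [0,0.4,0,0,0,0,0.5],
    [0,0.6,0,0,0,0,0.5],
    [0,0.8,0,0,0,0,0.5],
    [0,1,0,0,0,0,0.5],
    [0,1,0,0,0,0,0.5],
    [0,1,0,0,0,0,0.5],
    [0,1,0,0,0,0,0.5],
    [0,1,0,0,0,0,0.5],
    [0,1,0,0,0,0,0.5],
    [0,1,0,0,0,0,0.5],
    [0,1,0,0,0,0,0.5],
    [0,1,0,0,0,0,0.5],
    [0,1,0,0,0,0,0.5],
    [0,1,0,0,0,0,0.5],
    [0,1,0,0,0,0,0.5],
    [0,0.8,0,0,0,0,0.5],
    [0,0.6,0,0,0,0,0.5],
    [0,0.3,0,0,0,0,0.5],
    [0,0.1,0,0,0,0,0.5],
  ],
)

```text
time: 27.72
ee_pos: [0.4215, 0.2425, 0.0281]
eef_rot: [0.741, -0.671, 0.0, 0.0]
ft_force: [0.4, -4.6, 1.6]
width: 0.0085
```

play_rows(
  commands=[
    [0.2,0,0,0,0,0,0.5],
    [0.4,0,0,0,0,0,0.5],
    [0.6,0,0,0,0,0,0.5],
    [0.8,0,0,0,0,0,0.5],
    [0.9,0,0,0,0,0,0.5],
    [0.9,0,0,0,0,0,0.5],
    [0.9,0,0,0,0,0,0.5],
    [0.8,0,0,0,0,0,0.5],
    [0.8,0,0,0,0,0,0.5],
    [0.6,0,0,0,0,0,0.5],
    [0.3,0,0,0,0,0,0.5],
    [0.1,0,0,0,0,0,0.5],
    [0,0,0,0,0,0,0.5],
    [0,0,0,0,0,0,0.5],
  ],
)

```text
time: 29.48
ee_pos: [0.4942, 0.2429, 0.0281]
eef_rot: [0.742, -0.671, -0.0, -0.0]
ft_force: [-3.8, 2.6, 2.8]
width: 0.0085
```

```bash
python3 - <<'E'
from h import *
snap('side','d5');snap('scene','s5')
a=cv2.imread('pics/d5.png')[110:240,200:330];cv2.imwrite('pics/d5c.png',cv2.resize(a,(598,598),interpolation=cv2.INTER_CUBIC))
print(r.read_state()['ee_pos'],r.read_state()['eef_rot'])
E
```

```text
[0.49424237 0.24294771 0.02813164] [ 7.41600029e-01 -6.70842267e-01 -1.67332507e-04 -1.43620288e-04]
```

View pics/d5c.png

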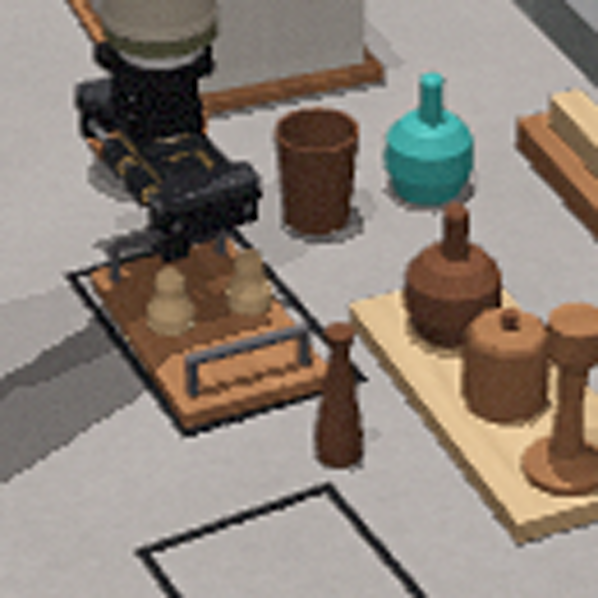

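The board is upright with the shakers standing, but about 10 mm short in +y: in the view it overlaps the near tape around (185,425), and the TCP y of 0.243 falls short of 0.253. I'll make up the last centimetre.

play_rows(
  commands=[
    [0,0.15,0,0,0,0,0.5],
    [0,0.3,0,0,0,0,0.5],
    [0,0.3,0,0,0,0,0.5],
    [0.05,0.2,0,0,0,0,0.5],
    [0,0.05,0,0,0,0,0.5],
    [0,0,0,0,0,0,0.5],
    [0,0,0,0,0,0,0.5],
    [0,0,0,0,0,0,1.2],
    [0,0,0,0,0,0,2],
    [0,0,0,0,0,0,3],
    [0,0,0,0,0,0,5],
    [0,0,0,0,0,0,6],
    [0,0,0,0,0,0,6],
    [0,0,1,0,0,0,6],
    [0,0,3,0,0,0,6],
    [0,0,4,0,0,0,6],
    [0,0,5,0,0,0,6],
    [0,0,5,0,0,0,6],
    [0,0,3,0,0,0,6],
    [0,0,0,0,0,0,6],
  ],
  grip_force=20,
)

```text
time: 32.08
ee_pos: [0.4961, 0.2529, 0.2413]
eef_rot: [0.741, -0.671, 0.0, -0.003]
ft_force: [-0.5, 0.4, -0.6]
width: 0.0601
```

```bash
python3 - <<'E'
from h import *
snap('wrist','w6');snap('side','d6')
a=cv2.imread('pics/w6.png')[60:260];b=cv2.imread('pics/d6.png')[105:265,205:365]
cv2.imwrite('pics/c6.png',cv2.copyMakeBorder(cv2.resize(cv2.imread('pics/w6.png'),(800,600),interpolation=cv2.INTER_CUBIC),0,0,0,0,0))
p=cv2.imread('pics/c6.png');p[600-210:,560:770]=cv2.resize(b,(210,210));cv2.imwrite('pics/c6.png',p)
print(r.read_state()['ee_pos'],r.read_state()['ft_force'])
E
```

```text
[0.49479206 0.25243552 0.23814324] [-0.50992108  0.23713773 -0.10412837]
```

View pics/c6.png

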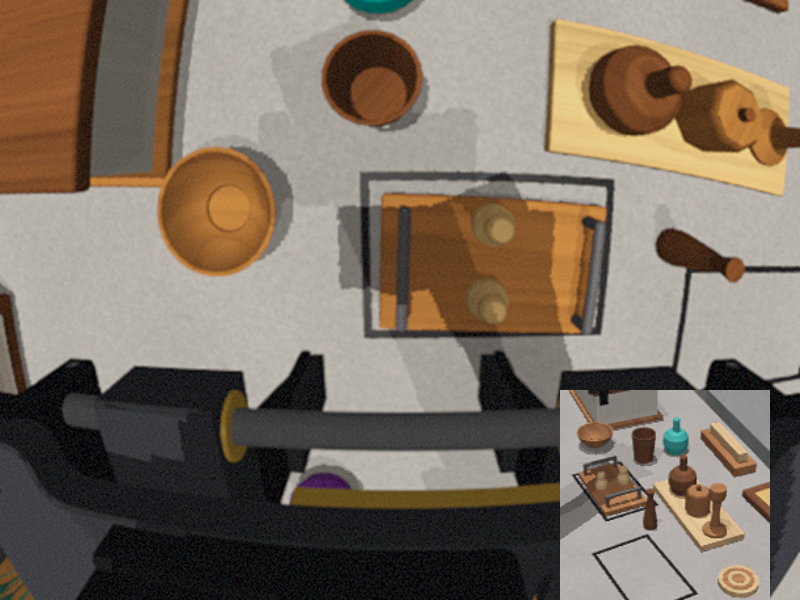

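```bash
python3 - <<'E'
from h import *
W=lambda x,y,z:at('w6',x*.64,y*.64,z,1)[:2]
M=lambda L,z:np.array([W(x,y,z) for x,y in L])
g=M([(361,174),(614,181),(601,333),(366,337)],0);b=M([(382,193),(606,207),(587,333),(381,328)],.016);hl=M([(404,208),(402,332)],.051);hr=M([(597,220),(584,330)],.051)
print(g.tolist(),g.mean(0),'yaw',np.arctan2(*((g[1]+g[2]-g[0]-g[3])*[1,-1])))
print(b.tolist(),b.mean(0)); print('handles',hl.mean(0),hr.mean(0),(hl.mean(0)+hr.mean(0))/2,'yaw',np.arctan2(*((hr.mean(0)-hl.mean(0))*[1,-1])), np.arctan2(*((b[1]+b[2]-b[0]-b[3])*[1,-1])))
E
```

```text
[[0.5639, 0.2954], [0.5881, 0.0663], [0.4408, 0.05], [0.4159, 0.2789]] [0.502175 0.17265 ] yaw 0.10679734726918029
[[0.55, 0.2752], [0.5632, 0.0782], [0.4449, 0.0732], [0.4321, 0.2655]] [0.49755  0.173025]
handles [0.4927 0.2521] [0.5057  0.09735] [0.4992   0.174725] yaw 0.0838096809867425 0.06668750568984244
```

The board centre is at about (0.498, 0.174) and the outline centre at (0.503, 0.173). The yaw difference is about 0.03 rad, well within tolerance. Both shakers, the pot and the candlestick are upright, the bystanders haven't moved, and the gripper is clear of everything.

```bash
python3 -c "
from bench import r
print(r.close_job())"
```

```text
the job is handed in; nothing more can be done
None
```

I stood the candlestick on the right part of the riser and the pot on the left part. I then slid the board by its left handle around the robot side of the bud vase into the other outline, and handed the job in at about 32 s of the 72 s allowed; it reported no verdict.

- **Board position:** in the last wrist view it lay about 4–5 mm off the outline's centre in x and 0–2 mm in y. It was turned about 0.02–0.04 rad from square. The limits are 14 mm and 0.12 rad.
- **Other things:** both shakers stood on the board and the candlestick and pot were upright. By eye, the bystanders in view had not moved. The gripper was clear of everything.
- **Shortfall corrected:** the first slide ended about 10 mm short because I added up the row shifts wrongly. I made that up before letting go of the handle.
- **Camera disagreement:** the side and scene cameras differed by about 4–8 mm in y on most items (up to about 16 mm on parts of the riser), so I relied on the wrist camera for the final numbers.

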